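Roll a filter cartridge up a sloped gutter into the pocket at its stop

TASK

With the fingertips, push the steel filter cartridge up the sloped aluminium gutter, over the small ramp of the yellow stop, until it drops into the pocket against the stop and stays there without rolling back. Push gently and let it roll on the gutter: do not grip or lift it, do not shift the clamped stop along the gutter, and leave the vials and the tape roll where they are.

Things in the scene. Friction and masses are not known exactly. Their poses are not given: they have to be found in the camera images.
- gutter: Fixed aluminium gutter on a grey base, 240 mm long, 74 wide (66 inside). Origin: underside centre, on the worktop. x level, along the gutter to its high end; y across; z up. Its floor rises 8 degrees towards +x and is 37 mm above the origin at mid-length. Side walls 8 mm, low-end lip 6 mm above the floor; two ears 22 mm high at the lip's ends, 50 mm apart, face 116 mm downhill of mid-length.
- cartridge_center (a point): Centre of the loose cartridge, a polished steel cylinder with black end caps and blue band, 34 mm diameter, 60 long, 180 g, slippery (friction 0.2). It lies across the gutter (its axis is this frame's y) and rolls along it; its axis is 17 mm above the gutter floor. It starts resting on the low-end ears and rolls back there if let go short of the pocket.
- seat (a point): Where the cartridge's centre lies when seated at the yellow stop. x: up the 8 degree slope, y: across, z: normal to the gutter floor, which is 17 mm below. The ramp (62 mm wide) starts at x = -26 mm and ends in an edge 4 mm high at x = -11; past it the cartridge drops into the pocket by itself and leans back on the edge, 2 mm clear of the stop wall (face at x = +19, 28 high).
- stop (a joint): Where the stop is clamped along the gutter, different in each start (m, grows uphill; 0: seat at mid-length). The clamp slips only if pushed with more than about 40 N.
- vial_red: Loose bystander: upright glass sample vial with red cap, 23 mm diameter, 54 mm tall, beside the gutter. Origin: centre of its underside.
- vial_black: Loose bystander: upright glass sample vial with black cap, 23 mm diameter, 54 mm tall, on the other side of the gutter. Origin: centre of its underside.
- tape_roll: Loose bystander: black roll of tape lying flat, 56 mm diameter, 19 mm high, beside the gutter. Origin: centre of its underside.
- cartridge: The same loose cartridge as cartridge_center; its origin is that centre point.
Things that resemble listed ones, but are neither listed nor needed, are in the scene too. Of the things like the cartridge, leave any that is orange, pink or turquoise; of the rest the larger one is meant.

How it is judged:
At the end, for the whole second after the job is handed in: The cartridge rests (under 20 mm/s) in the pocket: centre -5 to +6 mm from the seat along the gutter, within 8 mm across and 3 mm in height, axis within 0.15 rad of straight across; stop shifted under 6 mm, vials and tape roll under 15 mm (x of cartridge_center in the frame of seat between -0.005 and 0.006 m and y of cartridge_center in the frame of seat between -0.008 and 0.008 m and z of cartridge_center in the frame of seat between -0.003 and 0.003 m and angle between the y axis of cartridge_center and the y axis of seat, either way round below 0.15 rad and linear speed of cartridge below 0.02 m/s and distance of seat from where it was at the start of the episode below 0.006 m and distance of each of vial_red, vial_black, tape_roll from where it was at the start of the episode below 0.015 m); the robot touches nothing.
It fails at once if the cartridge is lifted off the gutter (its axis more than 12 mm above rolling height) (z of cartridge_center in the frame of seat above 0.012 m).
It fails at once if the cartridge falls off the gutter (z of cartridge_center in the frame of seat below -0.012 m or y of cartridge_center in the frame of seat above 0.03 m or y of cartridge_center in the frame of seat below -0.03 m).
It fails at once if the cartridge is gripped or pressed hard (fingers on it with more than 30 N) (contact force between the fingers and cartridge above 30 N).
It fails at once if the stop is shoved along the gutter (more than 6 mm) (distance of seat from where it was at the start of the episode above 0.006 m).
It fails at once if a vial or the tape roll is disturbed (moved more than 15 mm) (distance of any of vial_red, vial_black, tape_roll from where it was at the start of the episode above 0.015 m).
It also fails if it takes over 40 s, if anything falls off the work surface, if the arm or the gripper's body presses on something with over 40 N, if the wrist force passes 120 N, or if a joint passes its speed limit or range.

ROBOT

A 6-joint arm with a two-finger parallel gripper is mounted at the origin on a cart in front of the work surface, level with it; the furniture and walls round the work are solid. World frame = base frame: x ahead of the robot, y to its left, z up, the work surface at z = 0. Lengths are in m, angles in rad, forces in N, time in s.
With the tool pointing down it reaches from about 0.425 to 0.95 m from the base axis. Payload 3.5 kg.
Tool frame: the origin (TCP) lies midway between the tips of the shut fingers; the grasp point (between the pads) lies 19 mm behind it; z points along the fingers, y is the line along which they close (so a half turn about z gives the same grasp; the last joint's range is limited). The gripper opens to 85 mm and grips with 20 to 120 N. Pads are 22 mm wide; open, the fingers measure 114 mm over their backs; the gripper's body (76 mm by 85 mm) begins 54 mm behind the grasp point. The pads swing forward as they close: fully open they stand 13 mm farther back than shut.
Start: joints at [-1.46, 0.286, 1.577, -0, 1.279, -0.15], TCP at [0.174, -0.652, 0.231] pointing down, gripper open.
Joint ranges: [-2.77, 2.77], [-0.9, 2.22], [0.21, 2.48], [-1.53, 4.67], [0.24, 2.81], [-2.84, 2.84]. Speed limits (rad/s): [2.79, 2.79, 3.14, 3.14, 3.14, 3.14].

INTERFACE

Orientations are given as a unit quaternion [x, y, z, w].
In Python, from plant import get_state, read_camera, ctrl gives the robot as it stands.
- The arm moves only by the shell command python3 -m crank 'ROWS' [FORCE]. ROWS is JSON, a list of rows, each a list of 3 entries, a list of its own where there are three numbers: the shift along the tool's x, y, z in mm, then the turn about the tool's z in degrees, then the closure in counts, from 0 (fully open) to 255 (shut). In form: [[[tx, ty, tz], yaw, claw], ...]. A call has 1 to 10 rows; each row is the pose to reach, as a shift and turn from the pose commanded when the call began, along the tool's axes at that moment; what a row does not reach only later rows make up. A row lasts 1/10 s, in which the tool goes at most 50 mm and 8.59 degrees, less where a joint would pass 70% of its speed; a pose out of reach is approached as far as the arm can. A call with a gripper value outside its range is refused whole. The fingers move at their own pace and stop on an object; FORCE is the grip in N (left out, the last holds). Time passes only in rows, so rows that repeat a pose let the fingers close. It gives the time, the measured TCP pose, the force, the opening and the grip force at its end, in the units of the state.
- get_state(): the state, without advancing time (a new reading comes with each control period).
- read_camera(name): name is "side" or "top" or "wrist"; returns a dict with "frame" (480x640x3 uint8, blue, green, red), "range_z" (480x640 float32, m along the optical axis (not along the pixel's ray), 0 where there is no reading), "vfov" (degrees; the focal length in pixels is half the picture's height over the tangent of half this angle, whatever the lens; pixels are square), "cx", "cy" (the principal point, pixels), "k1" (the pictures are not rectified: a ray, as slopes to the right and down, at radius r is drawn at 1 + k1 r^2 times it, then the intrinsics apply), "origin" and "orientation" of the camera in the world. Camera axes: x right, y down, z forward; pixel columns grow to the right and rows downward; lengths in m; the calibration is good to about 2 mm. A picture is of the moment at which its call begins.
- ctrl.sign_off(): hands the job in; it is judged then, once.
The state is a dict: "time": time; "qpos": joint angles; "dq": joint speeds; "joint_efforts": joint torques, N m; "eef_pos": TCP position; "tcp_rot": TCP orientation; "contact_force": force on the tool from outside, world axes, zero at the start; "wrist_torque": the same for the moment, N m; "opening": opening from 0.0 (shut) to 1.0 (fully open); "finger_force": force on a finger pad.
Only numpy, scipy, OpenCV 4.12 (cv2) and the standard library are available. Lean on these libraries where they do the work, as an engineer would, in place of code of your own. Each camera call takes 0.05 s, during which the arm holds its last target. There are 200 camera calls.

## Working session

There is one attempt and no reset: what is moved stays moved. The work goes in short steps, Python scripts to look and compute and a shell command to move; the robot and the scene stay as the last step left them, time stands still between calls to the robot, and variables do not carry over. Pictures are saved under pics/ and viewed, at most 10 in all, crops included, and the job is handed in when it is done.

```bash
mkdir -p pics; cat > h.py <<'E'
import numpy as np, cv2
from scipy.spatial.transform import Rotation as R
from plant import get_state, read_camera, ctrl
def pts(c, us, vs):
    f=240/np.tan(np.radians(c["vfov"])/2)
    d=np.stack([(us-c["cx"])/f,(vs-c["cy"])/f],-1)
    s=d.copy()
    for _ in range(20): s=d/(1+c["k1"]*(s**2).sum(-1,keepdims=True))
    z=c["range_z"][vs.astype(int),us.astype(int)]
    p=np.concatenate([s,np.ones(s.shape[:-1]+(1,))],-1)*z[...,None]
    return R.from_quat(c["orientation"]).apply(p.reshape(-1,3)).reshape(p.shape)+np.array(c["origin"])
def cloud(c):
    v,u=np.mgrid[0:480,0:640]; return pts(c,u.astype(float),v.astype(float))
E
python3 - <<'E'
from h import *
import pickle
cs={n:read_camera(n) for n in("top","side")}
pickle.dump(cs,open("c0.pkl","wb"))
for n,c in cs.items():
    cv2.imwrite(f"pics/{n}0.png",c["frame"]); print(n,c["origin"],c["orientation"],c["vfov"],c["k1"])
print(get_state())
E
```

```text
top [0.4306321  0.15702479 0.93508827] [ 0.71009228 -0.70106834  0.04533357 -0.04708509] 48.5615130892537 -0.13092242795015452
side [ 0.4285712  -0.50242264  0.590112  ] [ 0.89333289 -0.07312558  0.0249961  -0.44270103] 45.76404339393277 -0.03400306581663886
{'time': 0.1, 'qpos': array([-1.46000494e+00,  2.87105871e-01,  1.57803013e+00, -3.39753987e-06,
        1.27859187e+00, -1.49985635e-01]), 'dq': array([-5.61802482e-05, -2.82592789e-03, -2.95212809e-03,  8.51540930e-04,
       -1.27365156e-03,  3.81929133e-05]), 'joint_efforts': array([ 6.98258973e-04, -4.07295907e+01, -2.93699813e+01, -1.42957342e-04,
        3.41643754e-03, -3.23139542e-07]), 'eef_pos': array([ 0.17400724, -0.651574  ,  0.23006655]), 'tcp_rot': array([ 9.91510826e-01,  1.30019776e-01,  1.92947576e-05, -1.06743353e-03]), 'contact_force': array([-0.08567887, -0.04020842, -0.38476482]), 'wrist_torque': array([-0.00465112,  0.04090859,  0.02682832]), 'finger_force': 0.0, 'opening': 0.9977895002952039}
```

View pics/top0.png

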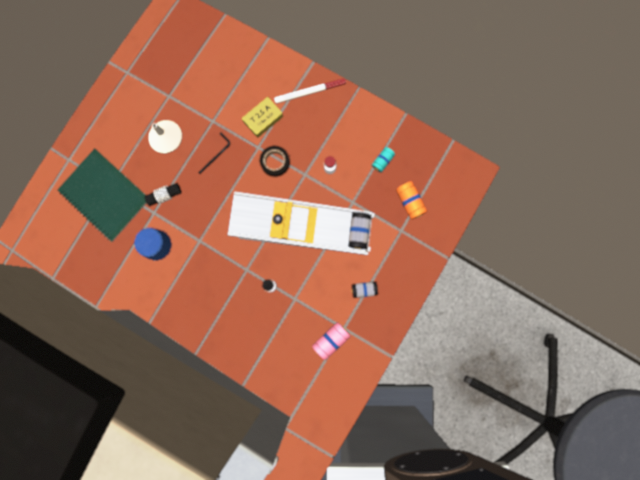

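View pics/side0.png

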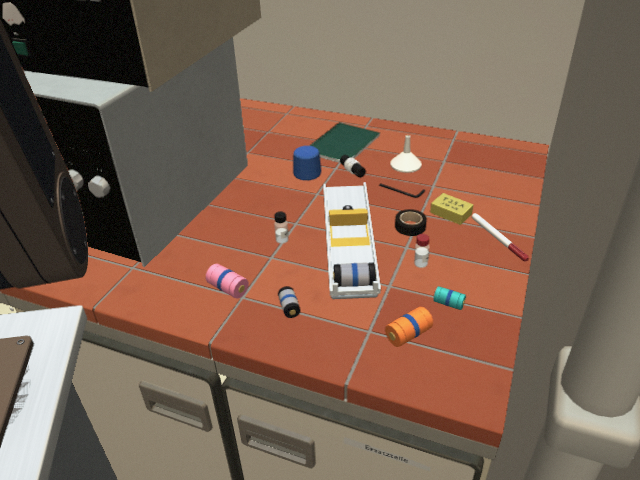

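Candidates in the top view are: steel with blue band on the gutter (360,230), a smaller steel one (365,290), orange (411,199), pink (331,342) and turquoise (384,159). I choose (360,230), the larger steel one, which lies on the ears at the gutter's low end. The stop is at about (293,222).

```bash
python3 - <<'E'
from h import *
import pickle
cs=pickle.load(open("c0.pkl","rb"))
c=cs["top"]; P=cloud(c)
def at(n,u,v,w=1):
    Q=cloud(cs[n])[v-w:v+w+1,u-w:u+w+1].reshape(-1,3); return np.round(np.median(Q,0),4)
for nm,u,v in [("cart",360,230),("small",365,290),("red",330,164),("black",269,286),("tape",263,160),("stopknob",278,219),("gutterHi",240,214),("white mid",335,228),("corner a",236,196),("b",230,234),("c",371,214),("d",367,250)]:
    print(nm,at("top",u,v))
for nm,u,v in [("cart",355,272),("stop",349,218),("ramp",349,242),("floor",348,196)]: print("side",nm,at("side",u,v))
# gutter: low-saturation bright, region
hsv=cv2.cvtColor(c["frame"],cv2.COLOR_BGR2HSV)
m=np.zeros((480,640),np.uint8); m[185:258,222:378]=1
g=(m>0)&((hsv[...,1]<60)|((hsv[...,0]>18)&(hsv[...,0]<35)))&(P[...,2]>0.012)
q=P[g]; r=cv2.minAreaRect((q[:,:2]*1000).astype(np.float32)); print("gutter rect mm",r)
hs=g&(m>0)
pickle.dump(q,open("gq.pkl","wb"))
s=cs["side"]
cr=np.hstack([cv2.resize(c["frame"][180:265,220:385],None,fx=2.4,fy=2.4,interpolation=3),cv2.resize(s["frame"][175:305,300:400],(0,0),fx=3,fy=3)[:204]]) if 0 else cv2.resize(s["frame"][170:310,270:440],None,fx=4,fy=4,interpolation=2)
cv2.imwrite("pics/crop0.png",cr)
E
```

```text
cart [0.5532 0.1096 0.0568]
small [0.4547 0.0989 0.0243]
red [0.6671 0.1612 0.0526]
black [0.4584 0.2595 0.0538]
tape [0.6821 0.2806 0.0188]
stopknob [0.5692 0.2463 0.0633]
gutterHi [0.5787 0.3121 0.0519]
white mid [0.5604 0.1513 0.0282]
corner a [0.6091 0.3198 0.054 ]
b [0.5449 0.3267 0.0598]
c [0.5834 0.0902 0.0397]
d [0.5223 0.0966 0.0339]
side cart [0.5541 0.0993 0.0535]
side stop [0.5692 0.2269 0.0568]
side ramp [0.5628 0.1918 0.037 ]
side floor [0.5814 0.2994 0.0506]
gutter rect mm ((521.0885620117188, 214.17616271972656), (239.71530151367188, 166.46267700195312), 83.3515853881836)
```

View pics/crop0.png

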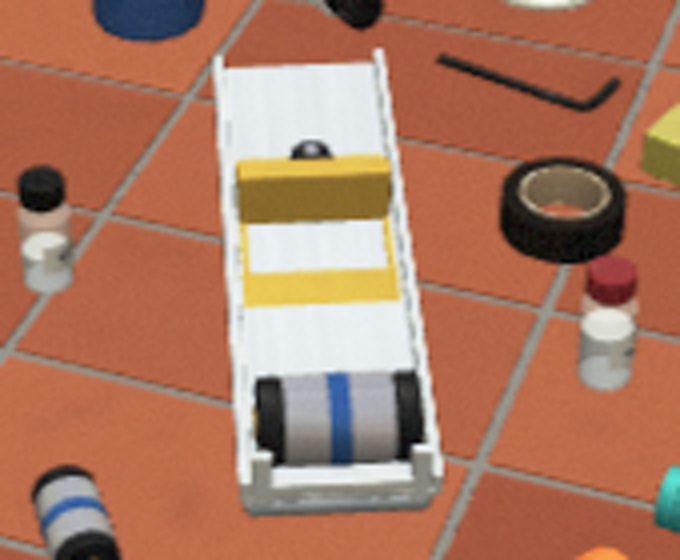

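The crop shows the large steel cartridge with its blue band on the low-end ears at crop pixel (338,418). The yellow ramp is at (322,287) and the stop wall at (315,195), so the choice holds. Next I'll fit the gutter and stop, and check what furniture is near the path.

```bash
python3 - <<'E'
from h import *
import pickle
cs=pickle.load(open("c0.pkl","rb"))
def at(n,u,v,w=1):
    Q=cloud(cs[n])[v-w:v+w+1,u-w:u+w+1].reshape(-1,3); return np.round(np.median(Q,0),3)
for u,v in [(600,100),(560,200),(580,300),(600,400),(20,100),(60,250),(140,60),(255,10),(145,200),(240,120),(100,130)]: print("side",u,v,at("side",u,v))
for u,v in [(300,450),(60,400),(120,390),(200,350),(400,400),(420,465)]: print("top",u,v,at("top",u,v))
for n in cs:
    c=cs[n]; P=cloud(c); hsv=cv2.cvtColor(c["frame"],cv2.COLOR_BGR2HSV)
    inb=(P[...,0]>.5)&(P[...,0]<.63)&(P[...,1]>.07)&(P[...,1]<.34)&(P[...,2]>.015)&(P[...,2]<.09)
    a=np.radians(83.6); e=np.array([np.cos(a),np.sin(a)]); nn=np.array([-e[1],e[0]])
    g=inb&(hsv[...,1]<60)&(hsv[...,2]>120); X=P[g]
    o=np.array([.5535,.109])
    # edges: per-slice extremes across
    S=(X[:,:2]-o)@e; T=(X[:,:2]-o)@nn
    bs=np.arange(-.0,.21,.01); L=[];
    for b in bs:
        k=(S>b)&(S<b+.01)
        if k.sum()>8: L.append((b+.005,np.percentile(T[k],2),np.percentile(T[k],98)))
    L=np.array(L); mid=(L[:,1]+L[:,2])/2; f=np.polyfit(L[:,0],mid,1)
    print(n,"axis corr deg",np.degrees(f[0]),"mid at o",f[1],"width",np.median(L[:,2]-L[:,1]),"S range",np.percentile(S,[.5,99.5]))
    y=inb&(hsv[...,0]>15)&(hsv[...,0]<35)&(hsv[...,1]>110); Y=P[y]; s=(Y[:,:2]-o)@e; t=(Y[:,:2]-o)@nn
    print(" yellow s,z hist:")
    for b in np.arange(.05,.18,.004):
        k=(s>b)&(s<b+.004)&(abs(t)<.025)
        if k.sum()>2: print("  %.3f n%d z %.4f t %.4f"%(b+.002,k.sum(),np.median(Y[k,2]),np.median(t[k])))
    bl=inb&(hsv[...,0]>95)&(hsv[...,0]<130)&(hsv[...,1]>110); B=P[bl]; print(" blue",np.median(B,0),((B[:,:2]-o)@e).min(),((B[:,:2]-o)@e).max(), B[:,2].max())
E
```

```text
side 600 100 [ 0.699 -0.128  0.403]
side 560 200 [ 0.754 -0.033  0.24 ]
side 580 300 [ 0.604 -0.293  0.362]
side 600 400 [ 0.512 -0.423  0.464]
side 20 100 [ 0.233 -0.007  0.392]
side 60 250 [ 0.234 -0.042  0.252]
side 140 60 [0.296 0.248 0.33 ]
side 255 10 [0.458 0.518 0.308]
side 145 200 [0.256 0.257 0.11 ]
side 240 120 [0.41  0.506 0.109]
side 100 130 [0.225 0.237 0.242]
top 300 450 [ 0.177  0.207 -0.002]
top 60 400 [0.367 0.325 0.609]
top 120 390 [0.368 0.301 0.57 ]
top 200 350 [ 0.346  0.384 -0.   ]
top 400 400 [ 0.124 -0.069 -0.801]
top 420 465 [0.229 0.042 0.256]
top axis corr deg 0.09507420590223326 mid at o -0.001371062648778185 width 0.07154734878568789 S range [-0.01622957  0.2191592 ]
 yellow s,z hist:
  0.080 n61 z 0.0345 t 0.0000
  0.084 n68 z 0.0361 t -0.0003
  0.088 n67 z 0.0375 t 0.0014
  0.092 n16 z 0.0387 t 0.0012
  0.120 n55 z 0.0677 t -0.0001
  0.124 n71 z 0.0680 t 0.0004
  0.128 n48 z 0.0671 t 0.0008
  0.132 n61 z 0.0516 t 0.0006
  0.136 n57 z 0.0520 t 0.0056
  0.140 n51 z 0.0521 t 0.0065
  0.144 n52 z 0.0526 t 0.0066
  0.148 n52 z 0.0526 t 0.0043
 blue [0.55514493 0.1114773  0.05485372] -0.011299901546040228 0.01588684729277902 0.05982326430397078
side axis corr deg -0.0746296072585703 mid at o -0.0012838332414295349 width 0.07159636423566823 S range [-0.02031175  0.21793704]
 yellow s,z hist:
  0.076 n18 z 0.0350 t -0.0035
  0.080 n81 z 0.0350 t -0.0013
  0.084 n69 z 0.0370 t 0.0015
  0.088 n64 z 0.0381 t -0.0011
  0.092 n9 z 0.0380 t 0.0089
  0.116 n107 z 0.0628 t 0.0009
  0.120 n321 z 0.0541 t -0.0010
  0.124 n51 z 0.0686 t 0.0035
  0.128 n7 z 0.0676 t -0.0097
  0.136 n5 z 0.0622 t -0.0054
 blue [0.55334431 0.09666039 0.0506309 ] -0.017318414875984636 0.0052232307855527745 0.058729143966671726
```

```bash
python3 - <<'E'
from h import *
import pickle
cs=pickle.load(open("c0.pkl","rb")); c=cs["side"]; P=cloud(c)
for v in range(10,480,60):
    print(v,[(u,round(float(c["range_z"][v,u]),3),np.round(P[v,u],2).tolist()) for u in (560,585,610,635)])
w=read_camera("wrist"); cv2.imwrite("pics/w0.png",w["frame"]); print(w["origin"],R.from_quat(w["orientation"]).as_matrix().round(2))
E
```

```text
10 [(560, 1.059, [1.03, 0.52, 0.28]), (585, 0.933, [1.0, 0.39, 0.31]), (610, 0.503, [0.76, -0.02, 0.44]), (635, 0.348, [0.67, -0.17, 0.49])]
70 [(560, 1.121, [1.05, 0.5, 0.16]), (585, 0.663, [0.82, 0.09, 0.34]), (610, 0.412, [0.69, -0.14, 0.43]), (635, 0.298, [0.63, -0.24, 0.48])]
130 [(560, 0.941, [0.94, 0.28, 0.15]), (585, 0.505, [0.72, -0.08, 0.35]), (610, 0.349, [0.65, -0.22, 0.43]), (635, 0.264, [0.61, -0.29, 0.47])]
190 [(560, 0.649, [0.77, -0.0, 0.23]), (585, 0.415, [0.67, -0.19, 0.36]), (610, 0.299, [0.61, -0.28, 0.42]), (635, 0.119, [0.51, -0.41, 0.52])]
250 [(560, 0.498, [0.69, -0.15, 0.27]), (585, 0.346, [0.62, -0.26, 0.37]), (610, 0.131, [0.51, -0.41, 0.51]), (635, 0.122, [0.51, -0.42, 0.51])]
310 [(560, 0.404, [0.63, -0.24, 0.3]), (585, 0.146, [0.51, -0.41, 0.48]), (610, 0.134, [0.51, -0.42, 0.49]), (635, 0.128, [0.51, -0.42, 0.5])]
370 [(560, 0.164, [0.51, -0.41, 0.46]), (585, 0.147, [0.51, -0.42, 0.47]), (610, 0.141, [0.51, -0.42, 0.48]), (635, 0.139, [0.52, -0.42, 0.48])]
430 [(560, 0.152, [0.5, -0.42, 0.45]), (585, 0.149, [0.51, -0.43, 0.46]), (610, 0.148, [0.51, -0.43, 0.46]), (635, 0.147, [0.52, -0.43, 0.46])]
[ 0.25272205 -0.6312674   0.37329675] [[ 0.26 -0.92 -0.31]
 [-0.97 -0.25 -0.08]
 [-0.    0.32 -0.95]]
```

View pics/w0.png

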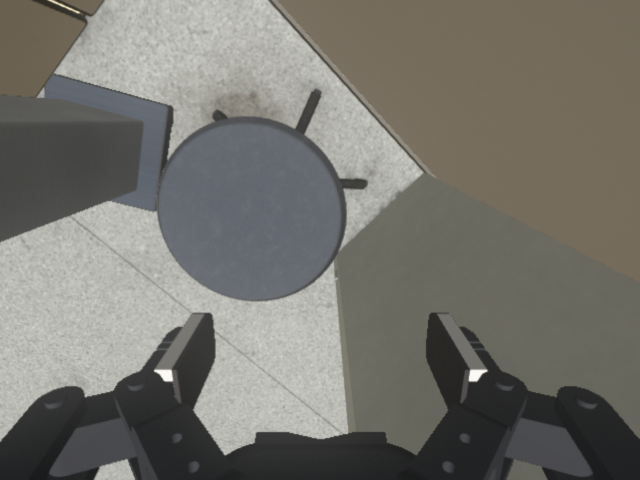

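The wrist view shows only the stool, the floor, a wall and the open fingers. From the ranges, a vertical wall lies about 0.675 m from the base at a bearing of −27°, with a column near (0.51,−0.42), so the sweep has to be made at a short radius. I'll check the cabinet on the left the same way.

```bash
python3 - <<'E'
from h import *
import pickle
cs=pickle.load(open("c0.pkl","rb"))
for n in cs:
    P=cloud(cs[n]); ok=cs[n]["range_z"]>0
    Q=P[ok]
    for z in np.arange(.05,.9,.1):
        k=Q[(abs(Q[:,2]-z)<.05)&(Q[:,0]<.62)&(Q[:,1]>-.2)&(Q[:,0]>-.4)&(Q[:,1]<.7)&((Q[:,0]<.5)|(z>.1))]
        if len(k)>30:
            if z<.1: k=k[k[:,2]>.03]
            d=np.hypot(k[:,0],k[:,1]); i=np.argsort(d)[5]
            print(n,"z%.2f"%z,len(k),"nearest",k[i].round(2),"x",np.percentile(k[:,0],[1,99]).round(2),"y",np.percentile(k[:,1],[1,50,99]).round(2),
              "min y by x:",[(round(x,2),round(float(k[(abs(k[:,0]-x)<.03),1].min()),2)) for x in np.arange(-.1,.6,.1) if (abs(k[:,0]-x)<.03).sum()>5])
E
```

```text
top z0.05 2469 nearest [0.24 0.22 0.05] x [0.24 0.47] y [0.14 0.33 0.51] min y by x: [(np.float64(0.3), 0.28), (np.float64(0.4), 0.13)]
top z0.15 1023 nearest [0.23 0.05 0.19] x [0.19 0.41] y [-0.01  0.25  0.51] min y by x: [(np.float64(0.2), 0.02), (np.float64(0.4), 0.44)]
top z0.25 4882 nearest [0.21 0.08 0.26] x [0.22 0.45] y [-0.04  0.09  0.5 ] min y by x: [(np.float64(0.2), 0.01), (np.float64(0.3), 0.24), (np.float64(0.4), 0.36)]
top z0.35 7431 nearest [0.23 0.04 0.3 ] x [0.23 0.46] y [-0.05  0.36  0.53] min y by x: [(np.float64(0.2), 0.03), (np.float64(0.3), 0.24), (np.float64(0.4), 0.36)]
top z0.45 8922 nearest [0.26 0.26 0.41] x [0.3  0.44] y [0.24 0.34 0.49] min y by x: [(np.float64(0.3), 0.24), (np.float64(0.4), 0.36)]
top z0.55 10912 nearest [0.3  0.24 0.51] x [0.3  0.41] y [0.24 0.3  0.39] min y by x: [(np.float64(0.3), 0.24), (np.float64(0.4), 0.3)]
top z0.65 10283 nearest [0.31 0.33 0.6 ] x [0.32 0.4 ] y [0.3  0.34 0.37] min y by x: [(np.float64(0.3), 0.32), (np.float64(0.4), 0.3)]
side z0.05 6607 nearest [0.17 0.27 0.05] x [0.15 0.46] y [0.14 0.28 0.51] min y by x: [(np.float64(0.2), 0.23), (np.float64(0.3), 0.28), (np.float64(0.4), 0.13), (np.float64(0.5), 0.26)]
side z0.15 10359 nearest [ 0.16 -0.03  0.2 ] x [0.15 0.41] y [-0.01  0.29  0.51] min y by x: [(np.float64(0.2), -0.03), (np.float64(0.3), 0.28), (np.float64(0.4), 0.44)]
side z0.25 19083 nearest [ 0.16 -0.03  0.2 ] x [0.13 0.41] y [-0.06  0.26  0.5 ] min y by x: [(np.float64(0.1), 0.31), (np.float64(0.2), -0.06), (np.float64(0.3), 0.24), (np.float64(0.4), 0.36)]
side z0.35 21766 nearest [ 0.2  -0.06  0.3 ] x [0.11 0.44] y [-0.08  0.28  0.49] min y by x: [(np.float64(0.1), 0.33), (np.float64(0.2), -0.08), (np.float64(0.3), 0.24), (np.float64(0.4), 0.36)]
side z0.45 1663 nearest [0.23 0.02 0.42] x [0.23 0.31] y [-0.07 -0.01  0.28] min y by x: [(np.float64(0.2), 0.01), (np.float64(0.3), 0.24)]
```

```bash
cat > rel.py <<'E'
from h import *
def rel(p,s=None):
    s=s or get_state(); return (R.from_quat(s["tcp_rot"]).inv().apply(np.array(p)-s["eef_pos"])*1000).round(0)
E
python3 - <<'E'
from rel import *
s=get_state(); r=.49
print(rel([*(r*np.array([np.cos(np.radians(-75)),np.sin(np.radians(-75))])),.27]))
for b in np.arange(-69.5,7,5.5): print(b,rel([r*np.cos(np.radians(b)),r*np.sin(np.radians(b)),.27]))
E
python3 -m crank '[[[0,-45,-20],0,0],[[0,-90,-40],0,0],[[0,-135,-40],0,0],[[0,-180,-40],0,0],[[0,-185,-40],0,0]]'
```

```text
[   0. -185.  -39.]
-69.5 [  47. -187.  -39.]
-64.0 [  94. -194.  -39.]
-58.5 [ 140. -205.  -39.]
-53.0 [ 184. -220.  -39.]
-47.5 [ 227. -240.  -39.]
-42.0 [ 267. -264.  -39.]
-36.5 [ 305. -291.  -39.]
-31.0 [ 341. -322.  -39.]
-25.5 [ 373. -357.  -39.]
-20.0 [ 402. -394.  -39.]
-14.5 [ 427. -434.  -39.]
-9.0 [ 448. -476.  -39.]
-3.5 [ 465. -520.  -39.]
2.0 [ 477. -565.  -39.]
time: 0.65
eef_pos: [0.1259, -0.4688, 0.2697]
tcp_rot: [0.992, 0.13, 0.0, -0.002]
contact_force: [0.1, -0.3, -0.1]
opening: 0.999
finger_force: 0.0
```

```bash
python3 -m crank '[[[47,-2,0],-5,0],[[94,-9,0],-10,0],[[140,-20,0],-15,0],[[184,-35,0],-20,0],[[227,-55,0],-25,0],[[267,-79,0],-30,0],[[305,-106,0],-35,0],[[305,-106,0],-35,0]]'
python3 - <<'E'
from rel import *
s=get_state(); print(s["qpos"].round(3)); r=.49
for b in np.arange(-31,7,5.5): print(b,rel([r*np.cos(np.radians(b)),r*np.sin(np.radians(b)),.27]))
e=np.array([np.cos(np.radians(83.6)),np.sin(np.radians(83.6))])
print(rel([.5487,.0593,.2]))
x=R.from_quat(s["tcp_rot"]).as_matrix()[:,0]; print("yaw to go",-(83.6-np.degrees(np.arctan2(x[1],x[0]))))
E
```

```text
time: 1.45
eef_pos: [0.3967, -0.2888, 0.2713]
tcp_rot: [0.905, 0.426, 0.001, -0.0]
contact_force: [-0.9, -0.6, -0.6]
opening: 1.002
finger_force: 0.0
[-0.837 -0.16   1.973  0.002  1.329 -0.147]
-31.0 [43. -5.  1.]
-25.5 [ 89. -15.   1.]
-20.0 [134. -28.   2.]
-14.5 [178. -46.   2.]
-9.0 [219. -68.   2.]
-3.5 [258. -94.   2.]
2.0 [ 295. -123.    2.]
[ 365. -105.   72.]
yaw to go -33.200623352402545
```

```bash
python3 -m crank '[[[43,-5,0],-5,225],[[89,-15,0],-10,225],[[134,-28,0],-15,225],[[178,-46,0],-20,225],[[219,-68,0],-25,225],[[258,-94,0],-30,225],[[295,-115,0],-33,225],[[330,-110,30],-33,225],[[362,-105,70],-33,225],[[365,-105,70],-33,225]]'
python3 - <<'E'
from rel import *
s=get_state(); print(s["qpos"].round(3),s["opening"])
x=R.from_quat(s["tcp_rot"]).as_matrix()[:,0]; print("uphill dir",np.degrees(np.arctan2(x[1],x[0])))
print(rel([.5487,.0593,.034]))
w=read_camera("wrist"); cv2.imwrite("pics/w1.png",w["frame"])
P=cloud(w); hsv=cv2.cvtColor(w["frame"],cv2.COLOR_BGR2HSV)
B=P[(hsv[...,0]>95)&(hsv[...,0]<130)&(hsv[...,1]>110)&(P[...,2]>.03)]
print(len(B),np.median(B,0),B.min(0),B.max(0))
E
```

```text
time: 2.45
eef_pos: [0.5466, 0.0559, 0.1942]
tcp_rot: [0.749, 0.663, -0.004, -0.004]
contact_force: [-1.7, -0.6, -0.7]
opening: 0.117
finger_force: 0.0
[-0.083  0.051  1.915  0.     1.188  0.039] 0.11692369874220872
uphill dir 83.01764283238235
[  4.   4. 160.]
792 [0.55430973 0.11589558 0.03556078] [0.35839645 0.00663722 0.03000566] [0.62007855 0.16563545 0.33735638]
```

View pics/w1.png

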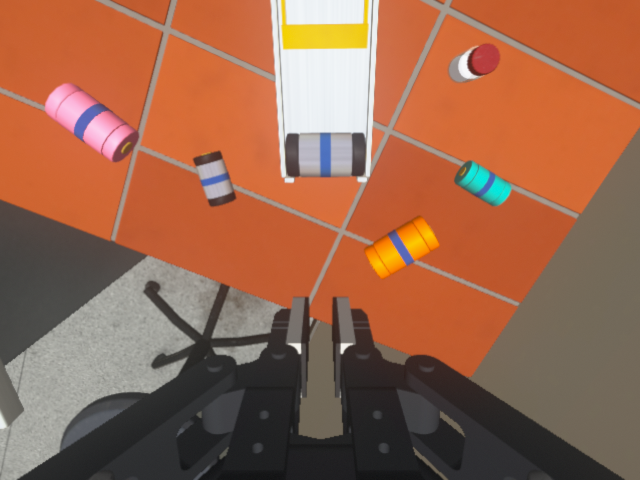

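The wrist view shows the fingers lined up behind the gutter's low end. The cartridge is centred at (326,155) between the ears, with the yellow ramp ahead at (325,36).

```bash
python3 -m crank '[[[1,1,40],0,225],[[1,1,80],0,225],[[1,1,110],0,225],[[1,1,110],0,225],[[1,1,110],0,225],[[1,1,110],0,225]]'
python3 - <<'E'
from rel import *
s=get_state(); 
x=R.from_quat(s["tcp_rot"]).as_matrix(); print("uphill dir",np.degrees(np.arctan2(x[1,0],x[0,0])),x[:,2])
print(rel([.5487,.0593,.034]))
w=read_camera("wrist"); P=cloud(w); hsv=cv2.cvtColor(w["frame"],cv2.COLOR_BGR2HSV)
e=np.array([np.cos(np.radians(83.6)),np.sin(np.radians(83.6))]); n=np.array([-e[1],e[0]]); o=np.array([.5535,.109])
S=(P[...,:2]-o)@e; T=(P[...,:2]-o)@n
inb=(abs(S-.06)<.1)&(abs(T)<.05)&(P[...,2]>.015)
B=inb&(hsv[...,0]>95)&(hsv[...,0]<130)&(hsv[...,1]>110)
print("blue S",np.percentile(S[B],[1,50,99]),"T",np.median(T[B]),"z",P[B][:,2].max())
Y=inb&(hsv[...,0]>15)&(hsv[...,0]<35)&(hsv[...,1]>110)&(P[...,2]<.045)&(S<.105)
print("ramp S",np.percentile(S[Y],[1,99]),"T",np.median(T[Y]))
g=inb&(hsv[...,1]<60)&(hsv[...,2]>140)
for a in(.025,.045,.065):
    k=g&(abs(S-a)<.008); print(a,np.percentile(T[k],[2,98]), k.sum())
E
```

```text
time: 3.1
eef_pos: [0.5516, 0.0547, 0.0947]
tcp_rot: [0.75, 0.662, 0.002, 0.002]
contact_force: [-0.0, -1.8, -0.8]
opening: 0.118
finger_force: 0.0
uphill dir 82.89251380800115 [ 5.65647718e-03 -6.13204801e-04 -9.99983814e-01]
[ 4. -4. 61.]
blue S [-0.01271669  0.0037372   0.01696293] T -0.001417991755085851 z 0.23792352762607058
ramp S [0.07640124 0.08033681] T -0.00024994059032728525
0.025 [-0.0365797   0.03367722] 4640
0.045 [-0.03671232  0.03378759] 4911
0.065 [-0.03663075  0.03375982] 5698
```

```bash
python3 -m crank '[[[4,-3,30],-0.7,225],[[4,-3,50],-0.7,225],[[4,-3,62],-0.7,225],[[4,-3,62],-0.7,225],[[4,-3,62],-0.7,225],[[4,-3,62],-0.7,225]]'
python3 - <<'E'
from rel import *
s=get_state(); x=R.from_quat(s["tcp_rot"]).as_matrix(); print("uphill dir",np.degrees(np.arctan2(x[1,0],x[0,0])))
e=np.array([np.cos(np.radians(83.6)),np.sin(np.radians(83.6))]); n=np.array([-e[1],e[0]]); o=np.array([.5535,.109])
d=s["eef_pos"][:2]-o; print("S,T",d@e,d@n,s["contact_force"])
E
```

```text
time: 3.75
eef_pos: [0.5483, 0.0597, 0.031]
tcp_rot: [0.745, 0.667, 0.001, 0.001]
contact_force: [0.8, 0.2, -0.1]
opening: 0.122
finger_force: 0.0
uphill dir 83.64140289539344
S,T -0.04959968220571969 -0.0003115047548250635 [ 0.78540938  0.20522857 -0.05109008]
```

```bash
python3 -m crank '[[[6,1,-1],0,225],[[12,1,-1],0,225],[[16,1,-1],0,225],[[19,1,-1],0,225],[[22,1,-2],0,225],[[25,1,-2],0,225],[[28,1,-2],0,225],[[31,1,-3],0,225],[[34,1,-3],0,225],[[37,1,-3],0,225]]'
cat > m.py <<'E'
from rel import *
def look(show=None,cams=("top","side")):
    s=get_state(); e=np.array([np.cos(np.radians(83.6)),np.sin(np.radians(83.6))]); n=np.array([-e[1],e[0]]); o=np.array([.5535,.109])
    d=s["eef_pos"][:2]-o; print("tcp S,T,z",d@e,d@n,s["eef_pos"][2],"F",s["contact_force"].round(1))
    for c in cams:
        w=read_camera(c); P=cloud(w); hsv=cv2.cvtColor(w["frame"],cv2.COLOR_BGR2HSV)
        S=(P[...,:2]-o)@e; T=(P[...,:2]-o)@n
        B=(abs(S-.06)<.1)&(abs(T)<.035)&(P[...,2]>.02)&(P[...,2]<.09)&(hsv[...,0]>95)&(hsv[...,0]<130)&(hsv[...,1]>110)
        print(c,"blue n",B.sum(),"S",np.percentile(S[B],[2,50,98]).round(4),"T",np.median(T[B]).round(4),"z98",np.percentile(P[B][:,2],98).round(4))
        if show==c: return w
E
python3 -c "from m import *; look()"
```

```text
time: 4.75
eef_pos: [0.5521, 0.0967, 0.0324]
tcp_rot: [0.745, 0.667, 0.0, 0.0]
contact_force: [-0.1, -0.6, 0.1]
opening: 0.12
finger_force: 0.4
tcp S,T,z -0.012425187007638831 4.706562805312188e-05 0.03238587178952774 F [-0.1 -0.6  0.1]Traceback (most recent call last):
  File "<string>", line 1, in <module>
    from m import *; look()
                     ~~~~^^
  File "m.py", line 9, in look
    print(c,"blue n",B.sum(),"S",np.percentile(S[B],[2,50,98]).round(4),"T",np.median(T[B]).round(4),"z98",np.percentile(P[B][:,2],98).round(4))
                                 ~~~~~~~~~~~~~^^^^^^^^^^^^^^^^
    return _quantile_unchecked(
        a, q, axis, out, overwrite_input, method, keepdims, weights)
    return _ureduce(a,
                    func=_quantile_ureduce_func,
    ...<5 lines>...
                    overwrite_input=overwrite_input,
                    method=method)
    r = func(a, **kwargs)
    result = _quantile(arr,
                       quantiles=q,
    ...<2 lines>...
                       out=out,
                       weights=wgt)
    slices_having_nans = np.isnan(arr[-1, ...])
                                  ~~~^^^^^^^^^
IndexError: index -1 is out of bounds for axis 0 with size 0
```

```bash
python3 - <<'E'
from m import *
w=look("side",("side",))
cv2.imwrite("pics/s1.png",cv2.resize(w["frame"][170:320,250:450],None,fx=4,fy=4,interpolation=2))
E
```

```text
tcp S,T,z -0.012014463433296499 0.00011764886541757694 0.03235722354495342 F [ 0.4 -0.1  0.2]
side blue n 115 S [-0.0024  0.0025  0.0193] T -0.0011 z98 0.0604
```

View pics/s1.png

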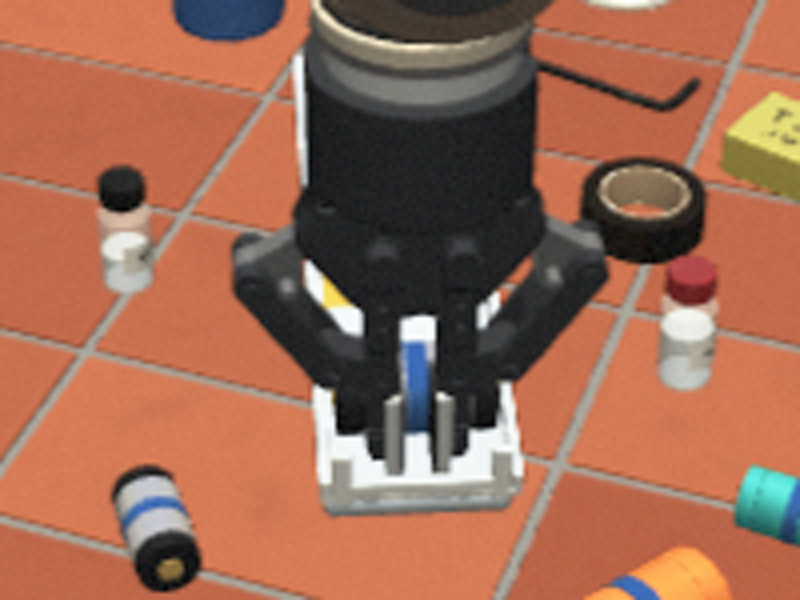

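The side crop shows the fingers on either side of the blue band at (415,390), clear of both ears. The cartridge has moved off the ears, so I'll keep pushing along the slope.

```bash
python3 -m crank '[[[3,1,-1],0,225],[[7,1,-1],0,225],[[11,1,-2],0,225],[[15,1,-2],0,225],[[19,1,-3],0,225],[[23,1,-4],0,225],[[27,1,-4],0,225],[[31,1,-5],0,225],[[35,1,-6],0,225],[[39,1,-6],0,225]]'
python3 -c "from m import *; look(None,('side',))"
```

```text
time: 5.85
eef_pos: [0.5575, 0.1354, 0.0385]
tcp_rot: [0.745, 0.667, 0.0, 0.0]
contact_force: [0.2, -0.9, -0.2]
opening: 0.117
finger_force: 0.4
tcp S,T,z 0.02671104403716341 -0.0009980006428454429 0.03853222806661889 F [ 0.2 -0.9 -0.2]
side blue n 108 S [0.0282 0.0406 0.0586] T -0.0011 z98 0.0754
```

```bash
python3 -m crank '[[[3,0,0],0,225],[[6,0,-1],0,225],[[9,0,-1],0,225],[[12,0,-2],0,225],[[15,0,-2],0,225],[[18,0,-3],0,225],[[21,0,-3],0,225],[[24,0,-3],0,225],[[27,0,-4],0,225],[[29,0,-4],0,225]]'
python3 -c "from m import *; look(None,('side',))"
```

```text
time: 6.9
eef_pos: [0.5607, 0.1641, 0.0425]
tcp_rot: [0.745, 0.667, 0.0, 0.0]
contact_force: [0.3, -3.3, 1.7]
opening: 0.118
finger_force: 1.5
tcp S,T,z 0.055543256776247676 -0.0009711940860703863 0.042531801283683154 F [ 0.3 -3.3  1.7]
side blue n 111 S [0.0441 0.0693 0.0865] T -0.001 z98 0.0782
```

```bash
python3 -m crank '[[[2,0,0],0,225],[[3,0,0],0,225],[[4,0,-1],0,225],[[6,0,-1],0,225],[[7,0,-1],0,225],[[8,0,-1],0,225],[[9,0,-1],0,225],[[10,0,-1],0,225],[[10,0,-1],0,225]]'
python3 -c "from m import *; look(None,('side',))"
```

```text
time: 7.85
eef_pos: [0.5616, 0.1741, 0.0433]
tcp_rot: [0.745, 0.667, 0.0, -0.0]
contact_force: [-0.0, 0.1, -0.6]
opening: 0.119
finger_force: 0.0
tcp S,T,z 0.06554758830484536 -0.0007830168023231418 0.04327832494949785 F [-0.   0.1 -0.6]
side blue n 92 S [0.0708 0.0867 0.1045] T -0.0006 z98 0.0809
```

Contact force has gone to zero, so it has probably dropped in. I'll back off, lift and look.

```bash
python3 -m crank '[[[-3,0,0],0,225],[[-15,0,0],0,225],[[-30,0,0],0,225],[[-45,0,-30],0,225],[[-70,0,-70],0,225],[[-110,0,-110],0,225],[[-150,0,-120],0,225],[[-190,0,-120],0,225],[[-190,0,-120],0,225],[[-190,0,-120],0,225]]'
python3 - <<'E'
from m import *
w=look("top"); a=cv2.resize(w["frame"][140:300,220:390],None,fx=2.5,fy=2.5,interpolation=2)
w=look("side",("side",)); b=cv2.resize(w["frame"][170:310,270:430],None,fx=2.5,fy=2.5,interpolation=2)
h=min(len(a),len(b)); cv2.imwrite("pics/end.png",np.hstack([a[:h,:400],b[:h,:400]]))
E
```

```text
time: 8.9
eef_pos: [0.54, -0.0165, 0.1632]
tcp_rot: [0.746, 0.666, 0.0, -0.0]
contact_force: [0.1, -0.0, -0.3]
opening: 0.12
finger_force: 0.0
tcp S,T,z -0.12620981919951796 -0.000570762325759857 0.16322090764813835 F [ 0.1 -0.  -0.3]
top blue n 54 S [0.0865 0.0994 0.1132] T -0.0015 z98 0.0727
tcp S,T,z -0.12521610513027098 -0.00044588970224242376 0.16290213626627506 F [-0.3  0.5 -0.2]Traceback (most recent call last):
  File "<stdin>", line 3, in <module>
  File "m.py", line 9, in look
    print(c,"blue n",B.sum(),"S",np.percentile(S[B],[2,50,98]).round(4),"T",np.median(T[B]).round(4),"z98",np.percentile(P[B][:,2],98).round(4))
                                 ~~~~~~~~~~~~~^^^^^^^^^^^^^^^^
    return _quantile_unchecked(
        a, q, axis, out, overwrite_input, method, keepdims, weights)
    return _ureduce(a,
                    func=_quantile_ureduce_func,
    ...<5 lines>...
                    overwrite_input=overwrite_input,
                    method=method)
    r = func(a, **kwargs)
    result = _quantile(arr,
                       quantiles=q,
    ...<2 lines>...
                       out=out,
                       weights=wgt)
    slices_having_nans = np.isnan(arr[-1, ...])
                                  ~~~^^^^^^^^^
IndexError: index -1 is out of bounds for axis 0 with size 0
```

Top measures the cartridge at S ≈ 0.0995, against a seat at about 0.101. One picture from above will confirm it.

```bash
python3 - <<'E'
from m import *
w=look("top",("top",)); cv2.imwrite("pics/end.png",cv2.resize(w["frame"][145:295,220:390],None,fx=4,fy=4,interpolation=2))
def at(u,v):
    return np.median(cloud(w)[v-1:v+2,u-1:u+2].reshape(-1,3),0).round(4)
for n,u,v in[("red",330,164),("black",269,286),("tape",263,160),("knob",278,219)]: print(n,at(u,v))
E
```

```text
tcp S,T,z -0.12453582327213295 -0.0004414943002139864 0.1627734724128558 F [-0.1  0.8  0.2]
top blue n 54 S [0.0866 0.0996 0.1132] T -0.0014 z98 0.0728
red [0.6669 0.1612 0.0528]
black [0.4584 0.2595 0.053 ]
tape [0.6823 0.2807 0.0181]
knob [0.569  0.2461 0.063 ]
```

View pics/end.png

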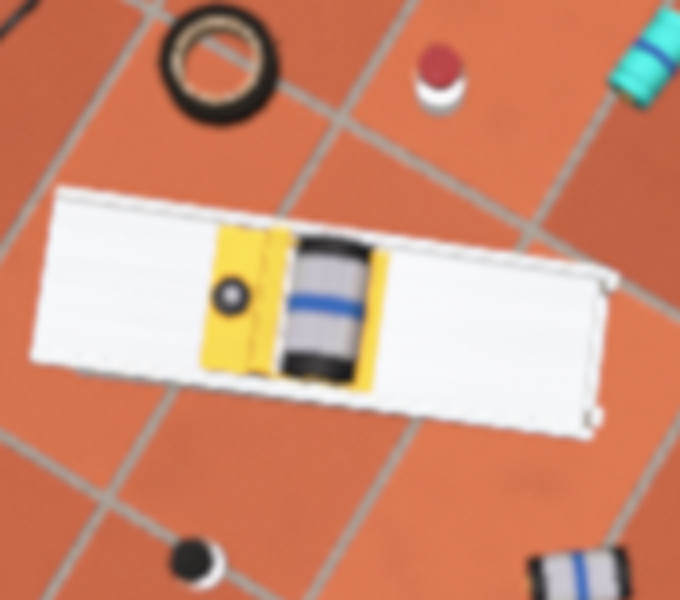

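The cartridge lies straight across in the pocket at (325,308), between the ramp edge at (370,320) and the stop wall at (275,300). The vials, the tape roll and the stop are where they were.

```bash
python3 -c "from plant import ctrl; print(ctrl.sign_off())"
```

```text
the job is handed in; nothing more can be done
None
```

The cartridge was rolled up the gutter and over the ramp, rests in the pocket at the yellow stop, and the job is handed in at about 9 s; the stop, vials and tape roll measured unmoved, but the hand-in returned no verdict.

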